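Turn a culture dish over in the turnover jig

TASK

Set the small culture dish, right way up, between the four pins on the open leaf of the turnover jig (the half with the short round black knob) and let go of it. Then swing the leaf over its hinge until it lies fully shut on the fixed half, so that the dish ends upside down between the two halves, and let go.

Things in the scene. Friction and masses are not known exactly. Their poses are not given: they have to be found in the camera images.
- dish_centre (a point): Centre, half-way up, of the small culture dish: flat, round, 60 mm across, 14 mm high, reddish-brown agar inside, 30 g, loose, right way up on the worktop (own z axis up). Grip it across its diameter. The paler 90 mm dish near it is not the one. Its seat on the leaf is at x = -46 mm, y = 0 of jig_hinge, its underside there 8.5 mm below the hinge axis, 21.5 mm above the worktop.
- jig_hinge (a point): Middle of the hinge axis, 30 mm above the worktop, of the fixed aluminium jig (184 x 76 mm): y along the hinge, z up, x from the open leaf to the fixed half. Leaf pins, 8 mm thick: x = -19 (14 mm high) and -73 (8 mm high), y = +27 and -27 mm: 4 to 6 mm play, 46 mm gaps for fingers at the y sides. The fixed half mirrors it (seat at x = +46) with the outer pins only; 17 mm between floors when shut.
- knob (a point): Centre of the leaf's black knob, a short round bar lying along the hinge, 22 mm in diameter and 28 mm long, at the free end of the leaf, 106 mm from the hinge axis and level with it when open and when shut. It moves in a half circle about the axis. Pinched from above on its end faces (along y of jig_hinge) with a light grip of about 20 N, it turns between the fingers and the hand need not tilt.
- leaf (a joint): Angle of the leaf: 0 = open, flat on the -x side (the start); 1.57 = upright; 3.14 = fully shut. It takes about 1 to 3 N at the knob; let go, it stays where it is near upright and sinks slowly down when nearer to lying flat on either side. The dish tips over onto the fixed half by itself soon after the leaf passes upright; the leaf then pushes it into place.
Not all that is in view belongs to the job. Of the things that look like the part that bears dish_centre, take the one that is farthest to the robot's right at the start.

How it is judged:
On the way:
1. the small dish sits right way up between the four pins of the open leaf, let go (x of dish_centre in the frame of jig_hinge between -0.06 and -0.032 m and y of dish_centre in the frame of jig_hinge between -0.014 and 0.014 m and z of dish_centre in the frame of jig_hinge between -0.008 and 0.006 m and angle between dish_centre's own z axis and vertical below 0.17 rad and value of joint leaf below 0.15 rad and contact force between the fingers and small_dish below 0.3 N), for 0.2 s.
At the end, for the whole second after the job is handed in: The leaf is shut on the fixed half (within 8 degrees), and the small dish lies upside down (within 10 degrees) in between, within 15 mm of the middle of the fixed half's seat; nothing is held (value of joint leaf above 3 rad and angle between dish_centre's own z axis and vertical above 2.97 rad and x of dish_centre in the frame of jig_hinge between 0.031 and 0.061 m and y of dish_centre in the frame of jig_hinge between -0.015 and 0.015 m and z of dish_centre in the frame of jig_hinge between -0.01 and 0.008 m); the robot touches nothing.
It also fails if it takes over 54 s, if anything falls off the work surface, if the arm or the gripper's body presses on something with over 40 N, if the wrist force passes 120 N, or if a joint passes its speed limit or range.

ROBOT

A 6-joint arm with a two-finger parallel gripper is mounted at the origin on a cart in front of the work surface, level with it; the furniture and walls round the work are solid. World frame = base frame: x ahead of the robot, y to its left, z up, the work surface at z = 0. Lengths are in m, angles in rad, forces in N, time in s.
With the tool pointing down it reaches from about 0.35 to 1 m from the base axis. Payload 7.1 kg.
Tool frame: the origin (TCP) lies between the finger pads; the fingertips stand 22 mm ahead of it and the grasp point (between the pads) lies 3 mm ahead of it; z points along the fingers, y is the line along which they close (so a half turn about z gives the same grasp; the last joint's range is limited). The gripper opens to 85 mm and grips with 20 to 120 N. Pads are 22 mm wide; open, the fingers measure 114 mm over their backs; the gripper's body (76 mm by 85 mm) begins 54 mm behind the grasp point. The pads swing forward as they close: fully open they stand 13 mm farther back than shut.
Start: joints at [-1.258, 0.423, 1.63, -0, 1.089, -0.019], TCP at [0.204, -0.591, 0.253] pointing down, gripper open.
Joint ranges: [-3, 3], [-0.9, 2.11], [0.09, 2.58], [-1.31, 4.45], [0.11, 2.69], [-2.54, 2.54]. Speed limits (rad/s): [2.39, 2.39, 3.01, 3.14, 3.14, 3.14].

INTERFACE

Orientations are given as a rotation vector (axis times angle).
In Python, from rig import manip gives the robot as it stands. The module is installed in compiled form; this text tells all that it offers. Calls block until the motion is done:
- manip.move_to(position, orientation): joint-space move of the TCP to a pose.
- manip.servo_line(position, orientation=None, rate=0.15): straight line of the TCP; orientation=None keeps the orientation; rate is the mean speed in m/s.
- manip.set_joints(angles): joint-space move.
- manip.command_gripper(opening, f_grip=None): finger opening in m; f_grip is the grip in N (None keeps the last); returns when the fingers have stopped.
- manip.hold(seconds).
- manip.solve_ik(position, orientation): joint angles nearest the present ones, or None.
- manip.camera(name): name is "scene" or "top" or "wrist"; returns a dict with "image" (480x640x3 uint8, red, green, blue), "fx", "fy", "cx", "cy" (pixels), "k1" (the pictures are not rectified: a ray, as slopes to the right and down, at radius r is drawn at 1 + k1 r^2 times it, then the intrinsics apply), "cam_to_world" (4x4, takes a point from camera to world coordinates); the wrist camera has in their place "mount" (4x4, takes a point from camera to tool coordinates, whose origin is the TCP and whose axes are the flange's). Camera axes: x right, y down, z forward; pixel columns grow to the right and rows downward; lengths in m; the calibration is good to about 2 mm. A picture is of the moment at which its call begins: read the wrist's pose just before it. There is no depth.
A pose or a line that the arm cannot do raises manip.IKError and nothing moves.
- manip.sign_off(): hands the job in; it is judged then, once.
Readings, each from a call of its own:
- manip.get_time(): time.
- manip.get_joint_positions(): joint angles.
- manip.get_joint_vel(): joint speeds.
- manip.get_tau(): joint torques, N m.
- manip.get_position(): TCP position.
- manip.get_ee_rot(): TCP orientation.
- manip.get_contact_force(): force on the tool from outside, world axes, zero at the start.
- manip.get_torque(): the same for the moment, N m.
- manip.get_width(): finger opening in m.
- manip.get_grip_force(): force on a finger pad.
Only numpy, scipy, OpenCV 4.12 (cv2) and the standard library are available. Lean on these libraries where they do the work, as an engineer would, in place of code of your own. Each camera call takes 0.05 s, during which the arm holds its last target. There are 200 camera calls.

## Working session

There is one attempt and no reset: what is moved stays moved. The work goes in short steps, each a Python script; the robot and the scene stay as the last script left them, time stands still between calls to the robot, and variables do not carry over. Pictures are saved under pics/ and viewed, at most 10 in all, crops included, and the job is handed in when it is done.

```bash
mkdir -p pics; cat > h.py <<'E'
import numpy as np, cv2
from scipy.spatial.transform import Rotation as R
from rig import manip as m
def snap(n,f):
    p=np.array(m.get_position()); r=np.array(m.get_ee_rot())
    c=m.camera(n); cv2.imwrite(f'pics/{f}.png',c['image'][:,:,::-1])
    if 'cam_to_world' in c: T=np.array(c['cam_to_world'])
    else:
        W=np.eye(4);W[:3,:3]=R.from_rotvec(r).as_matrix();W[:3,3]=p;T=W@np.array(c['mount'])
    np.savez(f'pics/{f}.npz',T=T,k=[c['fx'],c['fy'],c['cx'],c['cy'],c['k1']]); return c
def px2w(f,uv,z):
    d=np.load(f'pics/{f}.npz');fx,fy,cx,cy,k1=d['k'];T=d['T'];out=[]
    for (u,v) in np.atleast_2d(uv):
        q=np.array([(u-cx)/fx,(v-cy)/fy]);s=q.copy()
        for _ in range(30): s=q/(1+k1*(s@s))
        ray=T[:3,:3]@np.array([*s,1]);o=T[:3,3];out.append(o+ray*(z-o[2])/ray[2])
    return np.array(out)
def w2px(f,P):
    d=np.load(f'pics/{f}.npz');fx,fy,cx,cy,k1=d['k'];T=np.linalg.inv(d['T'])
    P=np.atleast_2d(P)@T[:3,:3].T+T[:3,3];s=P[:,:2]/P[:,2:];s=s*(1+k1*(s**2).sum(1,keepdims=True))
    return s*[fx,fy]+[cx,cy]
E
python3 -c "
from h import *
snap('top','top0');snap('scene','scene0');snap('wrist','wrist0');print(m.get_ee_rot(),m.get_time())
for f in('top0','scene0','wrist0'):d=np.load(f'pics/{f}.npz');print(d['k'],d['T'].round(3))"
```

```text
[-3.09726700e+00 -5.18580631e-01  2.68864291e-04] 0.15
[ 4.76969765e+02  4.76969765e+02  3.18657486e+02  2.41807881e+02
 -6.13338995e-03] [[ 0.027 -0.989  0.147  0.392]
 [-1.    -0.025  0.016 -0.267]
 [-0.012 -0.147 -0.989  0.899]
 [ 0.     0.     0.     1.   ]]
[ 5.78446888e+02  5.78446888e+02  3.10316154e+02  2.31531817e+02
 -4.56515472e-02] [[ 0.828 -0.241  0.506  0.054]
 [-0.56  -0.319  0.764 -0.976]
 [-0.023 -0.917 -0.399  0.432]
 [ 0.     0.     0.     1.   ]]
[3.81381032e+02 3.81381032e+02 3.25491801e+02 2.41733399e+02
 1.30099176e-02] [[ 0.326 -0.901 -0.287  0.277]
 [-0.945 -0.311 -0.097 -0.566]
 [-0.001  0.303 -0.953  0.374]
 [ 0.     0.     0.     1.   ]]
```

View pics/top0.png

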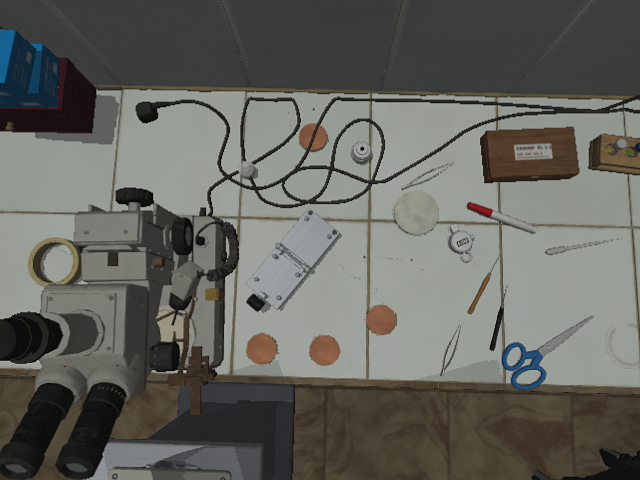

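View pics/scene0.png

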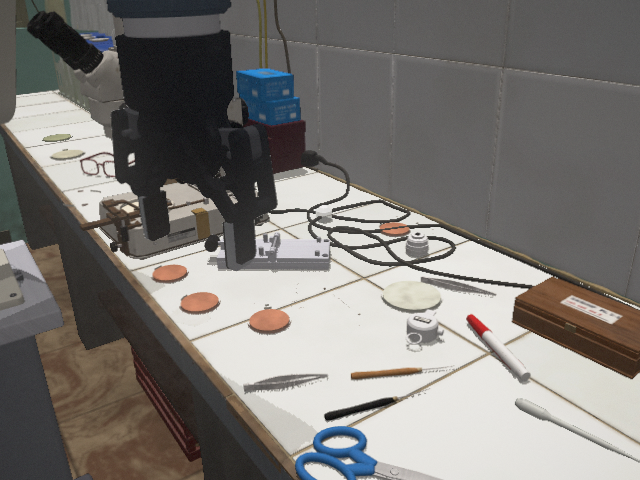

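Reddish dishes are at top-image pixels (313,137), (262,349), (324,350) and (381,319). The paler 90 mm one is at (416,212). Image right is the robot's right (−y), so (381,319) fits. The jig is at about (293,260), with its knob at (258,301). I'll confirm with an enlarged crop.

```bash
python3 -c "
from h import *
i=cv2.imread('pics/top0.png')[195:375,230:430];cv2.imwrite('pics/crop1.png',cv2.resize(i,None,fx=4,fy=3.3333*1.2/1.2 if 0 else 4,interpolation=cv2.INTER_CUBIC)[:600*2][:720] if 0 else cv2.resize(i,None,fx=3.33,fy=3.33,interpolation=cv2.INTER_CUBIC))
im=cv2.imread('pics/top0.png');h=cv2.cvtColor(im,cv2.COLOR_BGR2HSV)
k=cv2.inRange(h,(3,80,130),(15,200,255));n,l,s,c=cv2.connectedComponentsWithStats(k)
for a,b in zip(s[1:],c[1:]):
  if a[4]>300: print(a,b.round(1),px2w('top0',b,.008).round(4))
"
```

```text
[367 305  29  30 480] [379.3 317.1] [[ 0.3862 -0.3684  0.008 ]]
[247 334  29  29 571] [262.  349.1] [[ 0.3226 -0.1544  0.008 ]]
[310 335  29  31 553] [325.7 351.3] [[ 0.3219 -0.271   0.008 ]]
```

View pics/crop1.png

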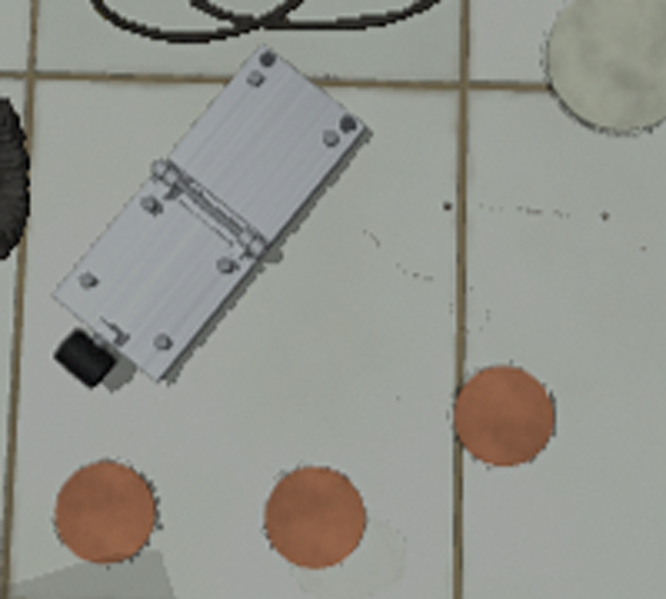

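The crop confirms it: target dish at (381.6,319.6), and the two others at left are further to the robot's left. I'll fit the jig pose from its pins.

```bash
cat >> h.py <<'E'
from scipy.optimize import least_squares
PINS=np.array([[-.019,.027,.0355],[-.019,-.027,.0355],[-.073,.027,.0295],[-.073,-.027,.0295],[.073,.027,.0295],[.073,-.027,.0295]])
def jig2w(p,L):
    L=np.atleast_2d(L);c,s=np.cos(p[2]),np.sin(p[2]);return np.c_[p[0]+c*L[:,0]-s*L[:,1],p[1]+s*L[:,0]+c*L[:,1],L[:,2]]
def fit(f,uv,L,p0): 
    r=least_squares(lambda p:(w2px(f,jig2w(p,L))-uv).ravel(),p0,x_scale=[.1,.1,.1],loss='soft_l1');return r.x,r.fun.reshape(-1,2).round(1)
E
python3 -c "
from h import *
c=lambda a:np.array(a)/3.33+[230,195]
print(px2w('top0',c([505,415]),.014))
uv=c([[151,205],[227,265],[88,280],[163,342],[256,78],[331,138]])
print(px2w('top0',uv,.03).round(3))
p,r=fit('top0',uv,PINS,[.43,-.2,-.8]);print(p,r)
np.save('jig.npy',p)
K=jig2w(p,[[-.106,0,.03],[.106,0,.03],[-.046,0,.03]]);print(K,px2w('top0',c([87,357]),.037))
# look pose: camera pointing down between dish & jig
T=np.array([[1,0,0],[0,-1,0],[0,0,-1.]])
yaw=p[2]
for t in (yaw,yaw+np.pi):
  o=(R.from_euler('z',t)*R.from_matrix(T)).as_rotvec()
  for k in K: print(t,m.solve_ik([k[0],k[1],.04],o), m.solve_ik([k[0],k[1],.15],o))
print(np.array(m.camera('wrist')['mount']).round(3))
"
```

```text
[[ 0.38184272 -0.37197569  0.014     ]]
[[ 0.491 -0.174  0.03 ]
 [ 0.459 -0.217  0.03 ]
 [ 0.449 -0.142  0.03 ]
 [ 0.416 -0.184  0.03 ]
 [ 0.564 -0.23   0.03 ]
 [ 0.531 -0.273  0.03 ]]
[ 0.48988725 -0.2073562  -0.65566721] [[-0.3 -0.5]
 [-0.3  0.1]
 [-0.   0.2]
 [ 0.2  0.4]
 [ 0.2 -0.2]
 [ 0.3 -0.1]]
[[ 0.40586727 -0.14272925  0.03      ]
 [ 0.57390723 -0.27198315  0.03      ]
 [ 0.45342575 -0.17931054  0.03      ]] [[ 0.40691383 -0.14391542  0.037     ]]
-0.6556672092196788 [-3.65820197e-01  5.53556091e-01  2.15308347e+00  4.44089210e-16
  4.34953088e-01  1.86064334e+00] [-0.3658202   0.31402422  2.12035995  0.          0.70720849  1.86064334]
-0.6556672092196788 [-0.46130105  0.72388902  1.69633482  0.          0.72136881  1.76516249] [-0.46130105  0.56304078  1.67089853  0.          0.90765334  1.76516249]
-0.6556672092196788 [-0.40099218  0.59442695  2.03062159  0.          0.51654411  1.82547136] [-0.40099218  0.38342859  2.00085926  0.          0.75730481  1.82547136]
2.4859254443701144 [-3.65820197e-01  5.53556091e-01  2.15308347e+00 -4.44089210e-16
  4.34953088e-01 -1.28094931e+00] [-3.65820197e-01  3.14024216e-01  2.12035995e+00 -4.44089210e-16
  7.07208490e-01 -1.28094931e+00]
2.4859254443701144 [-4.61301051e-01  7.23889020e-01  1.69633482e+00 -4.44089210e-16
  7.21368811e-01 -1.37643017e+00] [-4.61301051e-01  5.63040780e-01  1.67089853e+00 -4.44089210e-16
  9.07653341e-01 -1.37643017e+00]
2.4859254443701144 [-4.00992177e-01  5.94426954e-01  2.03062159e+00 -4.44089210e-16
  5.16544113e-01 -1.31612129e+00] [-4.00992177e-01  3.83428586e-01  2.00085926e+00 -4.44089210e-16
  7.57304806e-01 -1.31612129e+00]
[[-0.    -0.953 -0.303  0.077]
 [ 1.    -0.    -0.     0.001]
 [ 0.    -0.303  0.953 -0.121]
 [ 0.     0.     0.     1.   ]]
```

```bash
cat >> h.py <<'E'
J=np.load('jig.npy')
def ori(t): return (R.from_euler('z',t)*R.from_matrix(np.diag([1,-1,-1.]))).as_rotvec()
O=ori(J[2])
E
python3 -c "
from h import *
m.move_to([.384,-.370,.15],O);m.command_gripper(.074,40)
snap('wrist','w1');print(m.get_time(),m.get_width(),m.get_contact_force())
print(w2px('w1',[[.382,-.372,.007]]), m.get_joint_positions())
im=cv2.imread('pics/w1.png');h=cv2.cvtColor(im,cv2.COLOR_BGR2HSV)
k=cv2.inRange(h,(3,60,80),(18,255,255));n,l,s,c=cv2.connectedComponentsWithStats(k)
for i in range(1,n):
  if s[i,4]>1500:
    q=np.argwhere(l==i)[:,::-1]; hull=cv2.convexHull(q.astype(np.int32))[:,0]
    for z in (.004,.014):
      W=px2w('w1',hull,z)[:,:2].astype(np.float32);print(s[i],z,cv2.minEnclosingCircle(W))
"
```

```text
1.8333 0.07380468076020265 [0.11547297 0.84854571 0.39255411]
[[327.44090171 234.23053646]] [-7.89971053e-01  4.38320221e-01  1.90227397e+00 -5.20622878e-05
  8.00676134e-01  1.43710769e+00]
[  459   188   181   196 16672] 0.004 ((0.23130585253238678, -0.49046817421913147), 0.08583977818489075)
[  459   188   181   196 16672] 0.014 ((0.2392922341823578, -0.4877719581127167), 0.08263656497001648)
[ 291  196   76   77 4401] 0.004 ((0.3798585832118988, -0.37153303623199463), 0.029641643166542053)
[ 291  196   76   77 4401] 0.014 ((0.38229507207870483, -0.3732803463935852), 0.02853795699775219)
[ 238  331   68   61 3208] 0.004 ((0.3238840699195862, -0.2680184245109558), 0.02909601479768753)
[ 238  331   68   61 3208] 0.014 ((0.3284117877483368, -0.2736329734325409), 0.028012793511152267)
[ 263  332  176  117 6330] 0.004 ((0.257533997297287, -0.2989193797111511), 0.081787109375)
[ 263  332  176  117 6330] 0.014 ((0.26454049348831177, -0.3033795654773712), 0.07873523235321045)
```

View pics/w1.png

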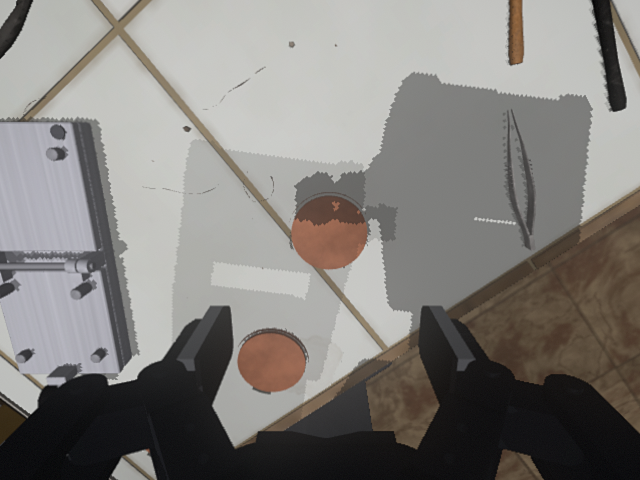

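The target dish is at (329,231), world (0.381,−0.372), and the jig is at left. Grasping now.

```bash
python3 -c "
from h import *
m.servo_line([.381,-.372,.05],rate=.12);m.servo_line([.381,-.372,.022],rate=.06)
print(m.get_contact_force(),m.get_position());m.command_gripper(.055,25)
print(m.get_contact_force(),m.get_width(),m.get_grip_force())
snap('wrist','w2')
m.servo_line([.381,-.372,.10],rate=.12);snap('wrist','w3');print(m.get_width(),m.get_grip_force(),m.get_contact_force(),m.get_time())
cv2.imwrite('pics/w23.png',np.hstack([cv2.resize(cv2.imread('pics/%s.png'%f),(400,300)) for f in('w2','w3')]))
"
```

```text
[ 0.48708521  1.05820676 -0.07154095] [ 0.38085145 -0.37186169  0.02164419]
[-0.16830523  0.28630526  2.7357593 ] 0.05825050225687243 26.830755081696225
0.05798203508105805 26.860119159846363 [-0.15751823  0.76186576 -0.78637264] 4.6167
```

View pics/w23.png

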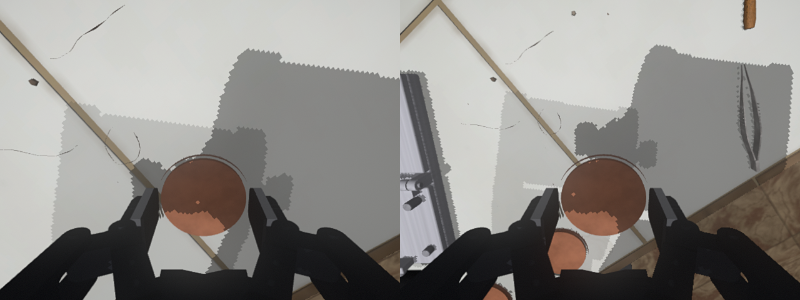

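The dish is held, perhaps a little forward of the pads. I'll measure its offset in the hand, then look at the jig from near.

```bash
python3 -c "
from h import *
def dish(f,z):
  im=cv2.imread(f'pics/{f}.png');h=cv2.cvtColor(im,cv2.COLOR_BGR2HSV)
  k=cv2.inRange(h,(2,60,50),(18,255,255));n,l,s,c=cv2.connectedComponentsWithStats(k)
  i=l[280 if f!='w2' else 310,325]; q=np.argwhere(l==i)[:,::-1];hull=cv2.convexHull(q.astype(np.int32))[:,0]
  W=px2w(f,hull,z)[:,:2].astype(np.float32);return s[i],cv2.minEnclosingCircle(W),W.mean(0)
Rm=R.from_rotvec(O).as_matrix()
for f,b,t in(('w2',0,[.381,-.372]),('w3',.078,[.381,-.372])):
  for z in(.006,.011):
    s,c,_=dish(f,b+z);d=np.array(c[0])-t;print(f,z,s,c,'tool',Rm[:2,:2].T@d)
S=jig2w(J,[[-.046,0,.0]])[0]
m.servo_line([.40,-.30,.15],rate=.2);m.move_to([S[0],S[1],.15],O)
snap('wrist','w4');print(m.get_time());print(w2px('w4',jig2w(J,PINS)).round(0).tolist())
"
```

```text
w2 0.006 [  254   253   140   157 13527] ((0.3744240403175354, -0.3692379593849182), 0.036610908806324005) tool [-0.00689636  0.00181998]
w2 0.011 [  254   253   140   157 13527] ((0.3768899738788605, -0.3710704445838928), 0.03528702259063721) tool [-0.00382452  0.00176903]
w3 0.006 [  258   253   158   191 15846] ((0.3604329824447632, -0.3686646819114685), 0.05030620098114014) tool [-0.01833577  0.00989576]
w3 0.011 [  258   253   158   191 15846] ((0.36341309547424316, -0.37051957845687866), 0.04847444221377373) tool [-0.0148427   0.00954909]
5.8583
[[281.0, 205.0], [367.0, 205.0], [285.0, 281.0], [363.0, 281.0], [276.0, 44.0], [371.0, 44.0]]
```

View pics/w4.png

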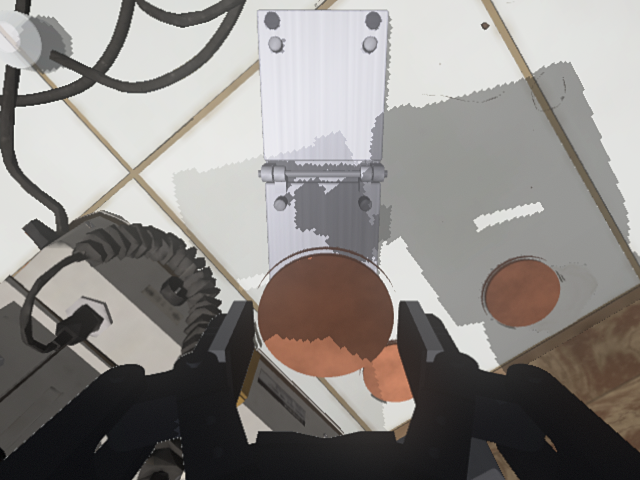

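Pins appear at (281,204), (365,203), (277,44) and (370,44), matching the predictions to about 1–2 px, so the jig pose is good. The held dish is at about (326,314).

```bash
python3 -c "
from h import *
S=jig2w(J,[[-.046,0,0]])[0][:2]
Rm=R.from_rotvec(O).as_matrix()
for z in (.134,.138,.142):
  W=px2w('w4',[[326,253],[327,376],[259,312],[394,312]],z)[:,:2];print(z,((W-S)@Rm[:2,:2]).round(4).tolist(),((W[:2].mean(0)-S)@Rm[:2,:2]).round(4))
  W=px2w('w4',[[326,247]],z)[:,:2];print('rim far',((W-S)@Rm[:2,:2]).round(4))
"
```

```text
0.134 [[0.0298, 0.001], [-0.0253, 0.0015], [0.0049, -0.0257], [0.0049, 0.0282]] [0.0023 0.0012]
rim far [[0.0322 0.001 ]]
0.138 [[0.0312, 0.001], [-0.0222, 0.0015], [0.007, -0.0249], [0.007, 0.0274]] [0.0045 0.0012]
rim far [[0.0336 0.001 ]]
0.142 [[0.0327, 0.001], [-0.0192, 0.0014], [0.0092, -0.0242], [0.0092, 0.0266]] [0.0067 0.0012]
rim far [[0.0349 0.001 ]]
```

```bash
python3 -c "
from h import *
S=jig2w(J,[[-.0475,-.000,0]])[0]
m.servo_line([S[0],S[1],.07],rate=.12);m.servo_line([S[0],S[1],.046],rate=.05);f0=m.get_contact_force()
for z in (.0448,.0438,.0428):
  m.servo_line([S[0],S[1],z],rate=.02);f=m.get_contact_force();print(z,f,m.get_grip_force())
  if f[2]-f0[2]>2: break
m.command_gripper(.074);print(m.get_grip_force(),m.get_contact_force());m.hold(.3)
m.servo_line([S[0],S[1],.15],rate=.2)
snap('wrist','w5');print(m.get_time());print(w2px('w5',jig2w(J,PINS)).round(0).tolist(),w2px('w5',jig2w(J,[[-.046,0,.03]])))
"
```

```text
0.0448 [ 0.85141323 -0.25221836 -0.53297732] 26.879421258254297
0.0438 [-0.24938078 -0.38559961  0.97758006] 26.97345308443346
0.0428 [-2.92790455  0.97382489 13.6571409 ] 28.15181475096324
0.0 [-0.01509679  0.30208968 -0.70368014]
9.4
[[281.0, 202.0], [367.0, 202.0], [285.0, 278.0], [364.0, 278.0], [276.0, 40.0], [372.0, 40.0]] [[324.15147382 240.50052398]]
```

View pics/w5.png

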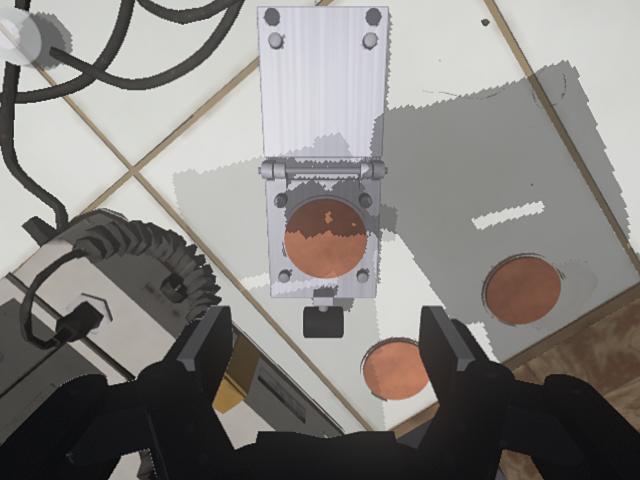

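The dish sits among the four pins at (326,238), let go, with the knob at (323,322). The microscope base is close on the left, so I'll check its clearance numerically.

```bash
python3 -c "
from h import *
Rt=np.array([[np.cos(J[2]),-np.sin(J[2])],[np.sin(J[2]),np.cos(J[2])]])
for f,uv in (('top0',[[224,365],[224,300],[219,290],[238,250],[202,345]]),('w5',[[262,340],[260,350],[215,300],[300,390],[258,365]])):
  for z in (.0,.05,.09): print(f,z,((px2w(f,uv,z)[:,:2]-J[:2])@Rt).round(3).tolist())
print(((px2w('w5',[[323,322]],.039)[:,:2]-J[:2])@Rt))
"
```

```text
top0 0.0 [[-0.232, -0.024], [-0.142, 0.054], [-0.134, 0.073], [-0.054, 0.095], [-0.231, 0.031]]
top0 0.05 [[-0.222, -0.028], [-0.137, 0.045], [-0.129, 0.063], [-0.053, 0.084], [-0.22, 0.024]]
top0 0.09 [[-0.213, -0.032], [-0.132, 0.038], [-0.125, 0.055], [-0.052, 0.075], [-0.212, 0.018]]
w5 0.0 [[-0.14, 0.051], [-0.149, 0.053], [-0.104, 0.085], [-0.188, 0.021], [-0.164, 0.055]]
w5 0.05 [[-0.109, 0.041], [-0.116, 0.043], [-0.079, 0.07], [-0.148, 0.017], [-0.128, 0.045]]
w5 0.09 [[-0.084, 0.034], [-0.09, 0.035], [-0.06, 0.057], [-0.116, 0.014], [-0.099, 0.037]]
[[-0.10156264  0.00083636]]
```

```bash
python3 -c "
from h import *
m.command_gripper(.040,20)
K=jig2w(J,[[-.106,0,0]])[0]
m.servo_line([K[0],K[1],.15],rate=.12);m.servo_line([K[0],K[1],.09],rate=.1)
print(m.get_contact_force(),m.get_tau(),m.get_time())
snap('top','t6');snap('scene','s6');snap('wrist','w6')
cv2.imwrite('pics/c6.png',np.vstack([np.hstack([cv2.imread('pics/t6.png')[120:420,60:460],cv2.imread('pics/s6.png')[0:300,0:400]]),np.hstack([cv2.resize(cv2.imread('pics/w6.png'),(400,300)),np.zeros((300,400,3),np.uint8)])]))
"
```

```text
[ 0.34326338 -0.52848667  0.77828036] [-1.65585265e-02 -4.14496315e+01 -1.34044924e+01 -2.82309429e-04
 -3.40813356e-03 -3.24408138e-04] 11.2083
```

View pics/c6.png

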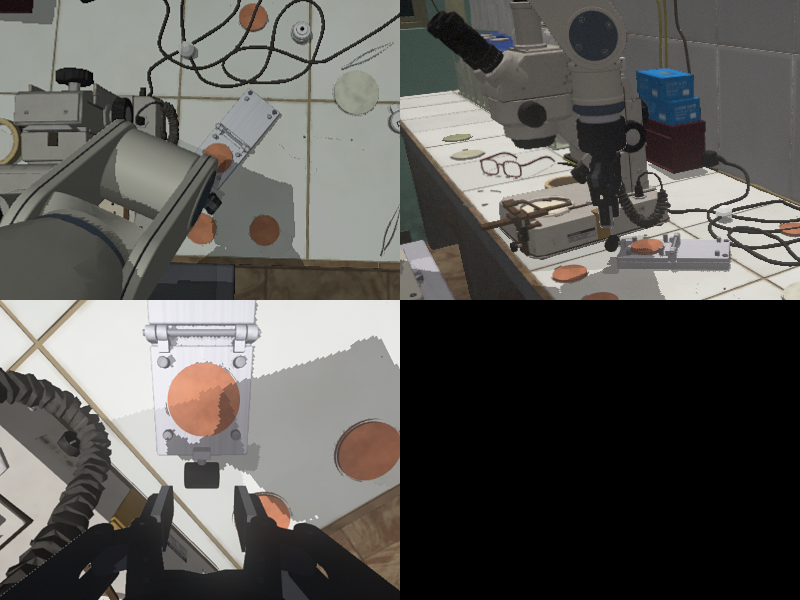

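The dish is still seated, and the fingers straddle the knob ((202,475) in the wrist view) clear of the microscope. Pinching and swinging, with force checks.

```bash
cat >> h.py <<'E'
def arc(a0,a1,step,rate,lim=25):
    for a in np.arange(a0+step,a1+.1,step):
        q=np.radians(a);P=jig2w(J,[[-.106*np.cos(q),0,.03+.106*np.sin(q)+.011]])[0]
        m.servo_line(P,rate=rate);f=np.array(m.get_contact_force());print(int(a),f.round(1),round(m.get_grip_force(),1),round(m.get_width(),4))
        if np.linalg.norm(f)>lim: print('STOP');return False
    return True
E
python3 -c "
from h import *
K=jig2w(J,[[-.106,0,0]])[0]
m.servo_line([K[0],K[1],.055],rate=.1);m.servo_line([K[0],K[1],.041],rate=.05);print(m.get_contact_force())
m.command_gripper(.02,20);print(m.get_width(),m.get_grip_force(),m.get_contact_force())
arc(0,80,10,.08) and print(m.get_time())
"
```

```text
[-0.69110118 -0.46340501  0.50062946]
0.027495218064490692 21.05282261967659 [ 5.79803473 14.51774505  1.2329603 ]
10 [ 5.5 10.7  0.2] 20.7 0.0271
20 [5.9 8.8 0.2] 20.5 0.027
30 [ 5.4  8.1 -0.4] 20.5 0.0273
40 [5.9 7.1 0.5] 20.6 0.0274
50 [ 6.7  7.1 -0.7] 20.7 0.0274
60 [6.2 7.6 0.4] 20.5 0.0275
70 [5.1 7.3 0.9] 20.6 0.0279
80 [5.3 7.2 1. ] 20.8 0.0275
15.6167
```

```bash
python3 -c "
from h import *
if arc(80,130,10,.05):
  m.hold(.5);snap('scene','s7');ok=arc(130,180,10,.06);print(m.get_time());snap('top','t7')
"
```

```text
90 [5.2 7.6 1.9] 20.7 0.0278
100 [4.3 6.7 2.8] 20.8 0.0271
110 [5.7 6.6 2.3] 21.0 0.0273
120 [5.5 4.9 3.6] 21.4 0.0274
130 [6.  3.9 3.9] 22.4 0.0275
140 [6.9 2.9 3.8] 23.9 0.0277
150 [7.9 1.  4.4] 26.1 0.0272
160 [ 8.5 -0.1  4.2] 29.1 0.0275
170 [10.8  0.2  2.7] 32.8 0.0274
180 [12.  -1.4  2.2] 36.8 0.0276
21.0417
```

```bash
python3 -c "
from h import *
p=np.array(m.get_position());print(p)
for d in(.001,.002,.003):
  m.servo_line([*jig2w(J,[[.106,0,0]])[0][:2],.041-d],rate=.02);f=m.get_contact_force();print(d,f)
  if f[2]>8: break
m.command_gripper(.044);m.hold(.3);print(m.get_contact_force(),m.get_grip_force())
P=jig2w(J,[[.106,0,0]])[0];m.servo_line([P[0],P[1],.15],rate=.12);snap('wrist','w8')
m.servo_line([P[0]-.0,P[1]-.15,.25],rate=.25);m.hold(.5)
snap('scene','s8');snap('top','t8');print(m.get_time(),m.get_contact_force())
cv2.imwrite('pics/c8.png',np.vstack([np.hstack([cv2.resize(cv2.imread('pics/t8.png')[180:330,220:420],(400,300)),cv2.resize(cv2.imread('pics/s8.png')[150:300,180:380],(400,300))]),np.hstack([cv2.resize(cv2.imread('pics/w8.png'),(400,300)),cv2.resize(cv2.imread('pics/s7.png')[100:325,130:430],(400,300))])]))
"
```

```text
[ 0.57913999 -0.27393902  0.04335894]
0.001 [12.33675014 -2.12699739  3.23635185]
0.002 [12.01137772 -2.46016755  3.05613924]
0.003 [11.99452379 -3.62693834  2.515577  ]
[ 0.5198444   0.71762785 -0.04755892] 0.0
25.0583 [-0.1634315  -0.46217705  0.24720236]
```

View pics/c8.png

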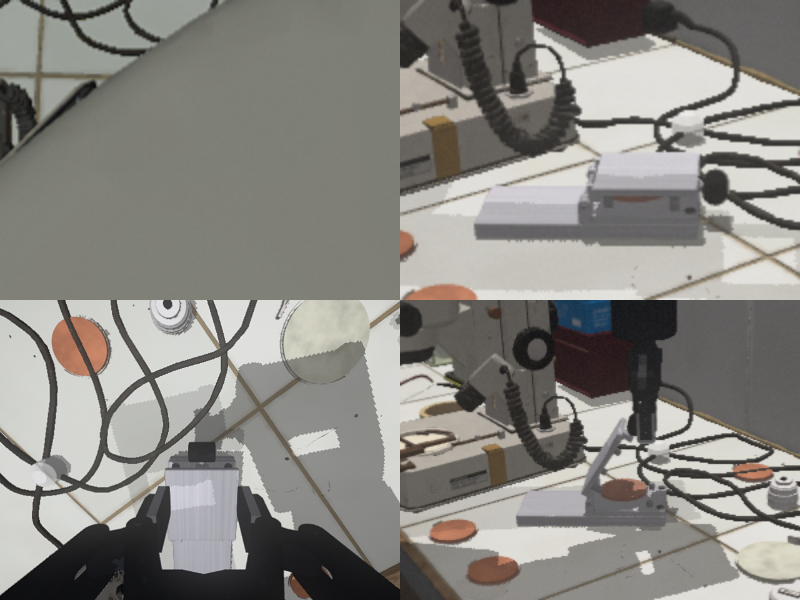

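```bash
python3 -c "
from h import *
for a in (180,175,170,165,160):
  q=np.radians(a);print(a,w2px('s8',jig2w(J,[[-.106*np.cos(q),0,.03+.106*np.sin(q)]])).round(1), w2px('w8',jig2w(J,[[-.106*np.cos(q),0,.03+.106*np.sin(q)]])).round(1))
im=cv2.imread('pics/s8.png')[215:275,260:360];cv2.imwrite('pics/c9.png',cv2.resize(im,(800,480),interpolation=cv2.INTER_CUBIC))
im=cv2.imread('pics/s8.png');k=(im.max(2)<60).astype(np.uint8);k[:, :325]=0;k[:,352:]=0;k[:230]=0;k[258:]=0
n,l,s,c=cv2.connectedComponentsWithStats(k);print(s[1:],c[1:])
"
```

```text
180 [[337.3 242.8]] [[324.1 242.5]]
175 [[337.  237.8]] [[324.1 247.5]]
170 [[336.3 232.7]] [[324.  254.1]]
165 [[335.  227.7]] [[324.  262.3]]
160 [[333.3 222.7]] [[324.  272.3]]
[[330 230  22   4  38]
 [330 236  22  18 178]
 [349 247   3   3   6]] [[341.55263158 231.39473684]
 [337.64044944 243.85955056]
 [350.33333333 247.66666667]]
```

View pics/c9.png

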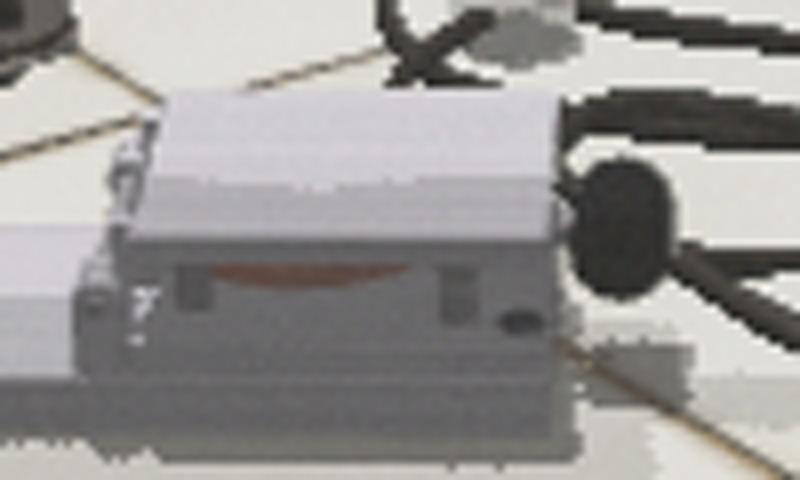

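The knob is at (337.6,243.9), against (337.3,242.8) predicted for fully shut. The dish lies level between the halves, centred between the pins, and the robot is clear.

```bash
python3 -c "
from h import *
print(m.sign_off())"
```

```text
the job is handed in; nothing more can be done
None
```

The small dish was set right way up between the leaf's four pins, let go and turned over; the leaf is fully shut on it, the arm is clear, and the job was handed in at about 25 s on the robot's clock (the rig returned no verdict).

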